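# Try the two cap keys on the locked box

## Robot

A 7-joint arm with a two-finger parallel gripper is mounted at the origin on a cart in front of the work surface, level with it; the furniture and walls round the work are solid. World frame = base frame: x ahead of the robot, y to its left, z up, the work surface at z = 0. Lengths are in m, angles in rad, forces in N, time in s.
With the tool pointing down it reaches from about 0.35 to 0.775 m from the base axis. Payload 3.1 kg.
Tool frame: the origin (TCP) lies midway between the tips of the shut fingers; the grasp point (between the pads) lies 19 mm behind it; z points along the fingers, y is the line along which they close (so a half turn about z gives the same grasp; the last joint's range is limited). The gripper opens to 85 mm and grips with 20 to 120 N. Pads are 22 mm wide; open, the fingers measure 114 mm over their backs; the gripper's body (76 mm by 85 mm) begins 54 mm behind the grasp point. The pads swing forward as they close: fully open they stand 13 mm farther back than shut.
Start: joints at [1.149, 0.311, 0.014, 1.512, -0.004, 1.319, -0.027], TCP at [0.204, -0.511, 0.231] pointing down, gripper open.
Joint ranges: [-2.7, 2.7], [-0.3, 1.91], [-1.27, 1.3], [0.12, 2.57], [-1.44, 4.58], [0.2, 2.03], [-3.05, 3.05]. Speed limits (rad/s): [2.79, 2.79, 3.14, 3.14, 3.14, 3.14, 3.14].

## Interface

Orientations are given as a unit quaternion [w, x, y, z].
In Python, from bench import * gives the robot as it stands.
- The arm moves only by the shell command python3 -m creep 'ROWS' [FORCE]. ROWS is JSON, a list of rows, each an object of numbers: "grip": the opening, from 0 (shut) to 1 (fully open); "dx", "dy", "dz": the shift along the tool's x, y, z in mm; "rx", "ry", "rz": the turn, a rotation vector about the tool's x, y, z in rad. In form: [{"grip": .., "dx": .., "dy": .., "dz": .., "rx": .., "ry": .., "rz": ..}, ...]. A call has exactly 5 rows; each row shifts and turns the commanded pose from where the row before left it, along the tool's axes as they then stand; what a row does not reach is not made up. A row lasts 1/10 s, in which the tool goes at most 50 mm and 8.59 degrees, less where a joint would pass 70% of its speed; a pose out of reach is approached as far as the arm can. A call is refused whole if a number of a shift passes 50 or a number of a turn 0.15, either way. A call with a gripper value outside its range is refused whole. The fingers move at their own pace and stop on an object; FORCE is the grip in N (left out, the last holds). Time passes only in rows, so rows that do not move let the fingers close, or fill a call up. It gives the time, the measured TCP pose, the force, the opening and the grip force at its end, in the units of the state.
- read_state(): the state, without advancing time (a new reading comes with each control period).
- grab_frame(name): name is "scene" or "top" or "wrist"; returns a dict with "image" (420x560x3 uint8, red, green, blue), "depth" (420x560 float32, m along the optical axis (not along the pixel's ray), 0 where there is no reading), "vertical_fov" (degrees; the focal length in pixels is half the picture's height over the tangent of half this angle, whatever the lens; pixels are square), "cx", "cy" (the principal point, pixels), "R" (3x3) and "t" (3): a world point X has camera coordinates R X + t. Camera axes: x right, y down, z forward; pixel columns grow to the right and rows downward; lengths in m; the calibration is good to about 2 mm. A picture is of the moment at which its call begins.
- close_job(): hands the job in; it is judged then, once.
The state is a dict: "t": time; "joint_pos": joint angles; "dq": joint speeds; "joint_efforts": joint torques, N m; "tool_pos": TCP position; "ee_rot": TCP orientation; "contact_force": force on the tool from outside, world axes, zero at the start; "torque": the same for the moment, N m; "width": finger opening in m; "grasp_force": force on a finger pad.
Only numpy, scipy, OpenCV 4.12 (cv2) and the standard library are available. Lean on these libraries where they do the work, as an engineer would, in place of code of your own. Each camera call takes 0.05 s, during which the arm holds its last target. There are 200 camera calls.

## Task

The wooden box on the cooktop is locked, and only one of the two look-alike brass cap keys with blue wings turns its lock. Put a key over the lock's turn bar, wing in line with the bar, and turn it clockwise: if the red pointer does not follow, stand that key back upright on the cooktop and use the other one. Finish with the pointer on the green mark, the key that worked left sitting flat on the lock, and the other key standing upright on the cooktop.

Things in the scene. Friction and masses are not known exactly. Their poses are not given: they have to be found in the camera images.
- key_a_grip (a point): First cap key, 140 g: brass bell, 73 mm wide, 38 tall, open below (bore 64 wide, 31 deep), standing on its rim; on top a blue wing 44 long, 14 thick, 56 high. Point: centre of the wing, 67 above the rim, 28 above the bell; x along the wing, y across its thickness, z up; half a turn is alike. Inside it is either smooth (spins round the bar) or slotted.
- key_b_grip (a point): Second cap key, 140 g: brass bell, 73 mm wide, 38 tall, open below (bore 64 wide, 31 deep), standing on its rim; on top a blue wing 44 long, 14 thick, 56 high. Point: centre of the wing, 67 above the rim, 28 above the bell; x along the wing, y across its thickness, z up; half a turn is alike. Outside just like the first; exactly one of them is slotted.
- lock_centre (a point): Lock on a fixed wooden box (104 x 150 mm, 95 high). Point: on the lock's axis, on top of its round plate (86 mm wide, 107 above the cooktop), where a key's rim rests. From it rises a steel turn bar 44 long, 10 wide, 23 high. z up. At joint value 0 the bar runs along y and the red pointer, seen past the plate's edge, points to -y.
- lock_bar (a joint): Angle of turn bar and pointer, rad: starts at 0 to 0.1 (locked), grows clockwise seen from above, stop at 1.2, stays where left, takes about 0.1 N m. The green arc on the lid spans 0.6 to 1.15. The slotted key (slot 28 mm wide, along its wing) moves it after about 0.4 rad of play from wing in line with bar; the smooth key never does.

How it is judged:
By the outcome, as a careful person would: the job done as asked, in the order asked, and still so for the second after the job is handed in, with the robot touching nothing.
It also fails if it takes over 64 s, if anything falls off the work surface, if the arm or the gripper's body presses on something with over 40 N, if the wrist force passes 120 N, or if a joint passes its speed limit or range.

## Working session

There is one attempt and no reset: what is moved stays moved. The work goes in short steps, Python scripts to look and compute and a shell command to move; the robot and the scene stay as the last step left them, time stands still between calls to the robot, and variables do not carry over. Pictures are saved under pics/ and viewed, at most 10 in all, crops included, and the job is handed in when it is done.

```bash
mkdir -p pics; ls
cat > h.py <<'E'
from bench import *
import numpy as np, cv2
from scipy.spatial.transform import Rotation as Ro
def snap(n,f):
    d=grab_frame(n); cv2.imwrite(f'pics/{f}.png',d['image'][:,:,::-1]); np.savez(f'pics/{f}.npz',**d); return d
def load(f): return dict(np.load(f'pics/{f}.npz'))
def foc(d): return 210/np.tan(np.radians(float(d['vertical_fov']))/2)
def ray(d,u,v):
    r=d['R'].T@np.array([(u-d['cx'])/foc(d),(v-d['cy'])/foc(d),1]); return -d['R'].T@d['t'],r
def atz(d,u,v,z):
    o,r=ray(d,u,v); return o+r*(z-o[2])/r[2]
def atd(d,u,v):
    o,r=ray(d,u,v); return o+r*float(d['depth'][int(round(v)),int(round(u))])
def cloud(d):
    vv,uu=np.mgrid[:420,:560]; f=foc(d); z=d['depth']
    P=np.stack([(uu-d['cx'])/f*z,(vv-d['cy'])/f*z,z],-1); return (P-d['t'])@d['R']
def tri(a,b):
    (o1,r1),(o2,r2)=a,b
    s=np.linalg.lstsq(np.stack([r1,-r2],1),o2-o1,rcond=None)[0]
    p,q=o1+r1*s[0],o2+r2*s[1]; return (p+q)/2,np.linalg.norm(p-q)
E
python3 - <<'E'
from h import *
a=snap('scene','s0');b=snap('top','t0')
cv2.imwrite('pics/st.png',np.hstack([cv2.resize(x['image'],(400,300))[:,:,::-1] for x in(a,b)]))
s=read_state();print(s['t'],s['tool_pos'],s['ee_rot'])
for d in(a,b):print(foc(d),d['cx'],d['cy'],-d['R'].T@d['t'],d['R'].round(2).tolist())
E
```

```text
pics
0.1 [ 0.20367936 -0.5101891   0.230332  ] [-1.03487749e-03  9.82017072e-01  1.88789150e-01 -2.35777989e-04]
390.5398409555793 283.03484113157134 213.85763398495854 [0.08754348 0.24219993 0.68261798] [[-0.74, -0.68, -0.0], [-0.44, 0.48, -0.75], [0.51, -0.55, -0.66]]
542.6627498781028 274.8541952358162 214.4489463568527 [ 0.38690588 -0.2299978   1.07121847] [[-0.02, -1.0, -0.03], [-0.99, 0.03, -0.17], [0.17, 0.03, -0.98]]
```

View pics/t0.png

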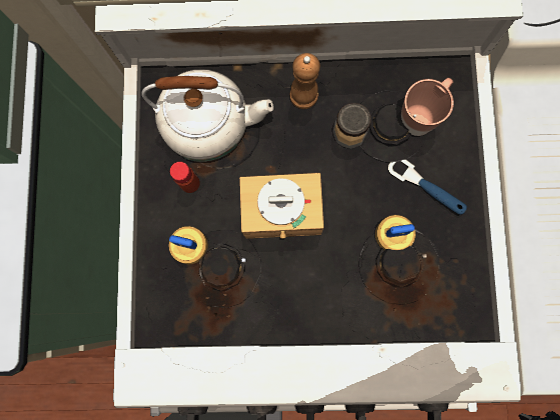

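View pics/s0.png

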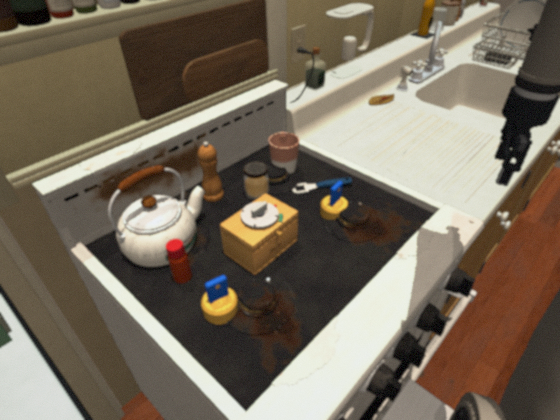

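The top view shows the keys at (188,244) and (395,232), with the lock at (281,202). Its red pointer faces -y at (308,201) and the green arc is at (299,222).

Run:
```python
from h import *
for n in('t0','s0'):
    d=load(n);P=cloud(d);h=cv2.cvtColor(d['image'],cv2.COLOR_RGB2HSV);print(n)
    blue=(h[...,0]>105)&(h[...,0]<130)&(h[...,1]>150)&(h[...,2]>60)&(d['depth']>0)
    cnt,lab,st,_=cv2.connectedComponentsWithStats(blue.astype(np.uint8))
    for i in range(1,cnt):
        if st[i,4]<40: continue
        p=P[lab==i];zt=np.percentile(p[:,2],97);q=p[p[:,2]>zt-.006]
        r=cv2.minAreaRect((q[:,:2]*1000).astype(np.float32))
        (w,l),a=r[1],r[2]; a=a if w>l else a+90
        print('wing',st[i,:5],'ztop',zt.round(4),'c',np.round(r[0],1),'wl',np.round(r[1],1),'ang',round(a%180,1),'n',len(q),'medz',np.median(q[:,2]).round(4))
d=load('t0');P=cloud(d)
# lock plate
z=P[...,2]; m=np.zeros((420,560),bool);m[170:235,245:320]=1
for lo,hi in((.100,.113),(.118,.14)):
    k=m&(z>lo)&(z<hi);p=P[k];r=cv2.minAreaRect((p[:,:2]*1000).astype(np.float32));print('lock',lo,len(p),r,np.median(p[:,2]),cv2.minEnclosingCircle((p[:,:2]*1000).astype(np.float32)))
h=cv2.cvtColor(d['image'],cv2.COLOR_RGB2HSV)
k=m&((h[...,0]<5)|(h[...,0]>175))&(h[...,1]>150);print('red',P[k].mean(0),k.sum())
k=m&(h[...,0]>45)&(h[...,0]<95)&(h[...,1]>80);print('green',P[k].mean(0),k.sum())
```

```text
t0
wing [387 224  28  13 213] ztop 0.0968 c [ 523.4 -427.6] wl [12.7 42.8] ang 97.6 n 148 medz 0.0935
wing [169 236  27  13 194] ztop 0.0967 c [512.  -24.8] wl [41.4 13.2] ang 73.0 n 135 medz 0.0933
s0
wing [330 180  14  24 179] ztop 0.0962 c [ 522.6 -427.9] wl [12.9 44.5] ang 98.9 n 61 medz 0.0943
wing [205 274  23  27 369] ztop 0.0962 c [511.1 -24. ] wl [41.6 13.9] ang 76.7 n 132 medz 0.0943
lock 0.1 1542 ((578.3027954101562, -209.90908813476562), (85.40433502197266, 85.42771911621094), 45.856483459472656) 0.10610041913349254 ((578.7261962890625, -214.46141052246094), 47.16630172729492)
lock 0.118 161 ((578.1213989257812, -209.81930541992188), (42.870731353759766, 10.826510429382324), 89.29871368408203) 0.12803729007481648 ((577.7647705078125, -209.81495666503906), 21.642627716064453)
red [ 0.57778887 -0.25845064  0.09905845] 15
green [ 0.54206954 -0.24190916  0.09533022] 60
```

Both views agree to within 1 mm on the wing positions and heights (top 0.095–0.097). I'll start with key A, the right one.

```bash
cat >> h.py <<'E'
def go(x,y,z,ang=None):
    s=read_state();q=s['ee_rot'];R=Ro.from_quat([q[1],q[2],q[3],q[0]]);M=R.as_matrix()
    th=np.degrees(np.arctan2(M[1,0],M[0,0]))
    print('t',round(s['t'],2),'pos',np.round(s['tool_pos'],4),'xang',th.round(1),'z',M[:,2].round(3),'w',round(s['width'],4),'F',np.round(s['contact_force'],1),'tq',np.round(s['torque'],2),'g',np.round(s['grasp_force'],1),'j',np.round(s['joint_pos'],2))
    print('shift mm',((M.T@(np.array([x,y,z])-s['tool_pos']))*1000).round(1))
    if ang is not None:
        e=(ang-th+90)%180-90; print('rz rad',np.round(-np.radians(e),3))
E
python3 -c "
from h import *
go(.523,-.428,.14,98)"
```

```text
t 0.1 pos [ 0.2037 -0.5102  0.2303] xang 21.8 z [-0.001  0.002 -1.   ] w 0.0852 F [-1.  -0.5  0. ] tq [-0.03 -0.03  0.01] g 0.0 j [ 1.15  0.31  0.01  1.51 -0.    1.32 -0.03]
shift mm [327.   42.3  90.2]
rz rad -1.331
```

```bash
python3 -m creep '[{"grip":1,"dx":32.7,"dy":4.2,"dz":4},{"grip":1,"dx":32.7,"dy":4.2,"dz":4},{"grip":1,"dx":32.7,"dy":4.2,"dz":4},{"grip":1,"dx":32.7,"dy":4.2,"dz":4},{"grip":1,"dx":32.7,"dy":4.2,"dz":4}]' 40 &&
python3 -m creep '[{"grip":1,"dx":32.7,"dy":4.2,"dz":4},{"grip":1,"dx":32.7,"dy":4.2,"dz":4},{"grip":1,"dx":32.7,"dy":4.2,"dz":4},{"grip":1,"dx":32.7,"dy":4.2,"dz":4},{"grip":1,"dx":32.7,"dy":4.2,"dz":4}]' &&
python3 -m creep '[{"grip":1,"rz":-0.133},{"grip":1,"rz":-0.133},{"grip":1,"rz":-0.133},{"grip":1,"rz":-0.133},{"grip":1,"rz":-0.133}]' &&
python3 -m creep '[{"grip":1,"rz":-0.133},{"grip":1,"rz":-0.133},{"grip":1,"rz":-0.133},{"grip":1,"rz":-0.133},{"grip":1,"rz":-0.133}]'
python3 - <<'E'
from h import *
go(.523,-.428,.047,98)
d=snap('wrist','w1')
for c in((.523,-.428,.095),):
    X=d['R']@np.array(c)+d['t'];print('expect px',X[:2]/X[2]*foc(d)+[d['cx'],d['cy']])
P=cloud(d);h=cv2.cvtColor(d['image'],cv2.COLOR_RGB2HSV)
k=(h[...,0]>105)&(h[...,0]<130)&(h[...,1]>150)&(h[...,2]>60)&(d['depth']>0)&(P[...,2]>.085)
q=P[k];print(len(q),cv2.minAreaRect((q[:,:2]*1000).astype(np.float32)),np.median(q[:,2]))
E
```

```text
t 0.1 pos [ 0.2037 -0.5102  0.2303] xang 21.8 z [-0.001  0.002 -1.   ] w 0.0852 F [-1.  -0.5  0. ] tq [-0.03 -0.03  0.01] g 0.0 j [ 1.15  0.31  0.01  1.51 -0.    1.32 -0.03]
shift mm [327.   42.5 183.2]
rz rad -1.331
expect px [ 352.77868374 -327.17708326]
0 ((0.0, 0.0), (0.0, 0.0), 0.0) nanschema error: expected keys grip, dx, dy, dz, rx, ry, rz
  return _methods._mean(a, axis=axis, dtype=dtype,
  ret = ret.dtype.type(ret / rcount)
```

View pics/w1.png

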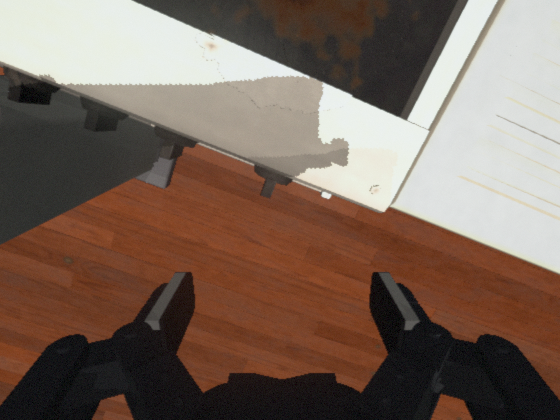

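The call was refused because every row needs all seven keys, so the wrist picture still shows only the floor and the stove edge. I'll retype the rows in full.

```bash
python3 -m creep '[{"grip":1,"dx":32.7,"dy":4.2,"dz":4,"rx":0,"ry":0,"rz":0},{"grip":1,"dx":32.7,"dy":4.2,"dz":4,"rx":0,"ry":0,"rz":0},{"grip":1,"dx":32.7,"dy":4.2,"dz":4,"rx":0,"ry":0,"rz":0},{"grip":1,"dx":32.7,"dy":4.2,"dz":4,"rx":0,"ry":0,"rz":0},{"grip":1,"dx":32.7,"dy":4.2,"dz":4,"rx":0,"ry":0,"rz":0}]' 40 &&
python3 -m creep '[{"grip":1,"dx":32.7,"dy":4.2,"dz":4,"rx":0,"ry":0,"rz":0},{"grip":1,"dx":32.7,"dy":4.2,"dz":4,"rx":0,"ry":0,"rz":0},{"grip":1,"dx":32.7,"dy":4.2,"dz":4,"rx":0,"ry":0,"rz":0},{"grip":1,"dx":32.7,"dy":4.2,"dz":4,"rx":0,"ry":0,"rz":0},{"grip":1,"dx":32.7,"dy":4.2,"dz":4,"rx":0,"ry":0,"rz":0}]' &&
python3 -m creep '[{"grip":1,"dx":0,"dy":0,"dz":0,"rx":0,"ry":0,"rz":-0.133},{"grip":1,"dx":0,"dy":0,"dz":0,"rx":0,"ry":0,"rz":-0.133},{"grip":1,"dx":0,"dy":0,"dz":0,"rx":0,"ry":0,"rz":-0.133},{"grip":1,"dx":0,"dy":0,"dz":0,"rx":0,"ry":0,"rz":-0.133},{"grip":1,"dx":0,"dy":0,"dz":0,"rx":0,"ry":0,"rz":-0.133}]' &&
python3 -m creep '[{"grip":1,"dx":0,"dy":0,"dz":0,"rx":0,"ry":0,"rz":-0.133},{"grip":1,"dx":0,"dy":0,"dz":0,"rx":0,"ry":0,"rz":-0.133},{"grip":1,"dx":0,"dy":0,"dz":0,"rx":0,"ry":0,"rz":-0.133},{"grip":1,"dx":0,"dy":0,"dz":0,"rx":0,"ry":0,"rz":-0.133},{"grip":1,"dx":0,"dy":0,"dz":0,"rx":0,"ry":0,"rz":-0.133}]'
cat > wk.py <<'E'
from h import *
import sys
def wing(name):
    d=snap('wrist',name);P=cloud(d);h=cv2.cvtColor(d['image'],cv2.COLOR_RGB2HSV)
    k=(h[...,0]>105)&(h[...,0]<130)&(h[...,1]>150)&(h[...,2]>50)&(d['depth']>0)
    if k.sum()<50: print('no blue',k.sum());return
    q=P[k];q=q[q[:,2]>np.percentile(q[:,2],97)-.006]
    print(len(q),cv2.minAreaRect((q[:,:2]*1000).astype(np.float32)),np.percentile(q[:,2],97))
E
python3 - <<'E'
from wk import *
go(.523,-.428,.047,98); wing('w2')
E
```

```text
t: 0.65
tool_pos: [0.3645, -0.4691, 0.2107]
ee_rot: [-0.0, 0.982, 0.189, -0.0]
contact_force: [0.5, -0.5, 0.4]
width: 0.0853
grasp_force: 0.0
t: 1.15
tool_pos: [0.5242, -0.428, 0.1905]
ee_rot: [-0.0, 0.982, 0.189, -0.0]
contact_force: [-0.1, -0.5, 0.3]
width: 0.0854
grasp_force: 0.0
t: 1.65
tool_pos: [0.5229, -0.4285, 0.1906]
ee_rot: [-0.001, 0.865, 0.501, -0.0]
contact_force: [0.1, 0.4, 0.5]
width: 0.0854
grasp_force: 0.0
t: 2.15
tool_pos: [0.5229, -0.4285, 0.1906]
ee_rot: [-0.001, 0.654, 0.756, -0.0]
contact_force: [0.0, 0.3, 0.0]
width: 0.0854
grasp_force: 0.0
t 2.15 pos [ 0.5229 -0.4285  0.1906] xang 98.3 z [-0.001  0.001 -1.   ] w 0.0854 F [0.  0.3 0. ] tq [-0.   -0.02 -0.01] g 0.0 j [ 0.86  0.63 -0.36  1.17  0.21  1.39  0.67]
shift mm [  0.3   0.4 143.6]
rz rad 0.005
646 ((523.7188720703125, -428.2360534667969), (11.9225492477417, 41.76906967163086), 6.589355945587158) 0.09725315056023412
```

```bash
python3 -m creep '[{"grip":1,"dx":0,"dy":0,"dz":29,"rx":0,"ry":0,"rz":0},{"grip":1,"dx":0,"dy":0,"dz":29,"rx":0,"ry":0,"rz":0},{"grip":1,"dx":0,"dy":0,"dz":29,"rx":0,"ry":0,"rz":0},{"grip":1,"dx":0,"dy":0,"dz":29,"rx":0,"ry":0,"rz":0},{"grip":1,"dx":0,"dy":0,"dz":26,"rx":0,"ry":0,"rz":0}]' && python3 -m creep '[{"grip":0,"dx":0,"dy":0,"dz":0,"rx":0,"ry":0,"rz":0},{"grip":0,"dx":0,"dy":0,"dz":0,"rx":0,"ry":0,"rz":0},{"grip":0,"dx":0,"dy":0,"dz":0,"rx":0,"ry":0,"rz":0},{"grip":0,"dx":0,"dy":0,"dz":0,"rx":0,"ry":0,"rz":0},{"grip":0,"dx":0,"dy":0,"dz":0,"rx":0,"ry":0,"rz":0}]' 60 && python3 -m creep '[{"grip":0,"dx":0,"dy":0,"dz":0,"rx":0,"ry":0,"rz":0},{"grip":0,"dx":0,"dy":0,"dz":0,"rx":0,"ry":0,"rz":0},{"grip":0,"dx":0,"dy":0,"dz":0,"rx":0,"ry":0,"rz":0},{"grip":0,"dx":0,"dy":0,"dz":0,"rx":0,"ry":0,"rz":0},{"grip":0,"dx":0,"dy":0,"dz":0,"rx":0,"ry":0,"rz":0}]'; python3 -c "
from h import *
go(.578,-.210,.20,89.5)"
```

```text
t: 2.7
tool_pos: [0.5224, -0.4283, 0.0473]
ee_rot: [-0.001, 0.657, 0.754, -0.0]
contact_force: [0.3, 0.5, -0.2]
width: 0.0856
grasp_force: 0.0
t: 3.2
tool_pos: [0.5241, -0.4292, 0.0511]
ee_rot: [0.001, 0.656, 0.754, 0.0]
contact_force: [-2.0, 0.9, 4.8]
width: 0.0132
grasp_force: 58.2
t: 3.7
tool_pos: [0.5242, -0.4293, 0.0511]
ee_rot: [0.002, 0.656, 0.754, 0.0]
contact_force: [0.0, -0.1, 5.8]
width: 0.0132
grasp_force: 59.2
t 3.7 pos [ 0.5242 -0.4293  0.0511] xang 98.0 z [ 0.002 -0.002 -1.   ] w 0.0132 F [ 0.  -0.1  5.8] tq [0.03 0.2  0.02] g 59.2 j [ 0.86  0.73 -0.34  1.34  0.25  1.11  0.63]
shift mm [ 209.3   84.  -149.2]
rz rad 0.148
```

```bash
python3 -m creep '[{"grip":0,"dx":0,"dy":0,"dz":-20,"rx":0,"ry":0,"rz":0},{"grip":0,"dx":0,"dy":0,"dz":-35,"rx":0,"ry":0,"rz":0},{"grip":0,"dx":0,"dy":0,"dz":-35,"rx":0,"ry":0,"rz":0},{"grip":0,"dx":0,"dy":0,"dz":-35,"rx":0,"ry":0,"rz":0},{"grip":0,"dx":0,"dy":0,"dz":-30,"rx":0,"ry":0,"rz":0}]' && python3 -m creep '[{"grip":0,"dx":20,"dy":8,"dz":0,"rx":0,"ry":0,"rz":0},{"grip":0,"dx":30,"dy":12,"dz":0,"rx":0,"ry":0,"rz":0},{"grip":0,"dx":30,"dy":12,"dz":0,"rx":0,"ry":0,"rz":0},{"grip":0,"dx":30,"dy":12,"dz":0,"rx":0,"ry":0,"rz":0},{"grip":0,"dx":30,"dy":12,"dz":0,"rx":0,"ry":0,"rz":0}]' && python3 -m creep '[{"grip":0,"dx":30,"dy":12,"dz":0,"rx":0,"ry":0,"rz":0},{"grip":0,"dx":20,"dy":8,"dz":0,"rx":0,"ry":0,"rz":0},{"grip":0,"dx":19,"dy":8,"dz":0,"rx":0,"ry":0,"rz":0.074},{"grip":0,"dx":0,"dy":0,"dz":0,"rx":0,"ry":0,"rz":0.074},{"grip":0,"dx":0,"dy":0,"dz":0,"rx":0,"ry":0,"rz":0}]'
python3 - <<'E'
from h import *
go(.578,-.210,.16,89.5)
d=snap('scene','s1');cv2.imwrite('pics/s1c.png',cv2.resize(d['image'][100:310,150:430,::-1],None,fx=2.5,fy=2.5))
E
```

```text
t: 4.2
tool_pos: [0.523, -0.4284, 0.2055]
ee_rot: [-0.0, 0.656, 0.755, -0.0]
contact_force: [1.6, -0.5, -1.1]
width: 0.0137
grasp_force: 58.4
t: 4.7
tool_pos: [0.5588, -0.2807, 0.2034]
ee_rot: [-0.001, 0.656, 0.754, -0.0]
contact_force: [-0.3, 0.1, -1.4]
width: 0.0134
grasp_force: 58.7
t: 5.2
tool_pos: [0.5771, -0.2087, 0.2036]
ee_rot: [-0.001, 0.709, 0.705, -0.0]
contact_force: [-0.4, -0.9, -2.3]
width: 0.0134
grasp_force: 58.5
t 5.2 pos [ 0.5771 -0.2087  0.2036] xang 89.6 z [-0.002  0.    -1.   ] w 0.0134 F [-0.4 -0.9 -2.3] tq [-0.05  0.02  0.01] g 58.5 j [ 0.57  0.49 -0.39  1.36  0.18  1.33  0.18]
shift mm [-1.3  1.  43.6]
rz rad 0.002
```

View pics/s1c.png

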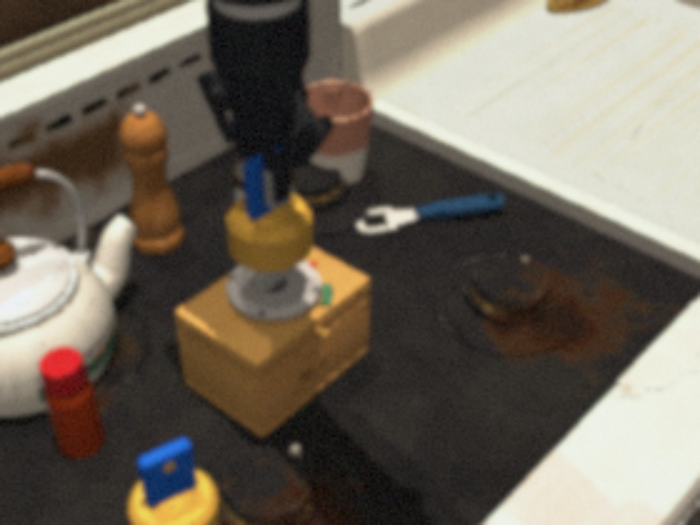

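The key is held above the lock, with its bell at about (270,230) in the crop. I'll check it for tilt numerically before lowering.

Run:
```python
from h import *
from scipy.optimize import least_squares
d=load('s1');P=cloud(d);h=cv2.cvtColor(d['image'],cv2.COLOR_RGB2HSV)
m=np.zeros((420,560),bool);m[170:212,238:280]=1
k=m&(h[...,0]>15)&(h[...,0]<32)&(h[...,1]>120)&(d['depth']>0)&(P[...,2]>.14)&(abs(P[...,0]-.577)<.06)&(abs(P[...,1]+.21)<.06)
p=P[k];print(len(p),p.min(0),p.max(0))
# cylinder radius 36.5 side fit
def res(a,q):
    ax=np.array([a[0],a[1],1]);ax/=np.linalg.norm(ax);w=q-np.array([a[2],a[3],.175]);return np.linalg.norm(w-np.outer(w@ax,ax),axis=1)-.0365
q=p[p[:,2]<np.percentile(p[:,2],75)]
r=least_squares(res,[0,0,.577,-.209],args=(q,),loss='soft_l1',f_scale=.002);print(r.x,np.abs(r.fun).mean())
kb=(h[...,0]>105)&(h[...,0]<130)&(h[...,1]>150)&m.__class__(m|True)&(P[...,2]>.17)&(d['depth']>0)&(abs(P[...,1]+.21)<.06)&(abs(P[...,0]-.577)<.06)
b=P[kb];print(len(b),b.min(0),b.max(0));c=b.mean(0);print(c,np.linalg.svd(b-c)[2][2])
```

```text
770 [ 0.53915683 -0.23809976  0.15270137] [ 0.60736006 -0.17061617  0.21322704]
[ 0.10861257 -0.05441965  0.57852053 -0.20905343] 0.0020271582837243667Traceback (most recent call last):
  File "<stdin>", line 12, in <module>
ValueError: maximum supported dimension for an ndarray is currently 64, found 420
```

```bash
python3 -m creep '[{"grip":0,"dx":-1,"dy":1,"dz":10,"rx":0,"ry":0,"rz":0},{"grip":0,"dx":0,"dy":0,"dz":10,"rx":0,"ry":0,"rz":0},{"grip":0,"dx":0,"dy":0,"dz":8,"rx":0,"ry":0,"rz":0},{"grip":0,"dx":0,"dy":0,"dz":7,"rx":0,"ry":0,"rz":0},{"grip":0,"dx":0,"dy":0,"dz":5,"rx":0,"ry":0,"rz":0}]' && python3 -m creep '[{"grip":0,"dx":0,"dy":0,"dz":2,"rx":0,"ry":0,"rz":0},{"grip":0,"dx":0,"dy":0,"dz":2,"rx":0,"ry":0,"rz":0},{"grip":0,"dx":0,"dy":0,"dz":1,"rx":0,"ry":0,"rz":0},{"grip":0,"dx":0,"dy":0,"dz":0,"rx":0,"ry":0,"rz":0},{"grip":0,"dx":0,"dy":0,"dz":0,"rx":0,"ry":0,"rz":0}]'
python3 - <<'E'
from h import *
go(.578,-.210,.158,89.5)
E
```

```text
t: 5.75
tool_pos: [0.5778, -0.211, 0.163]
ee_rot: [-0.001, 0.71, 0.704, -0.0]
contact_force: [0.6, 0.2, -1.6]
width: 0.0134
grasp_force: 58.5
t: 6.25
tool_pos: [0.5786, -0.211, 0.1596]
ee_rot: [0.0, 0.71, 0.704, 0.0]
contact_force: [0.2, 0.3, -1.6]
width: 0.0135
grasp_force: 58.5
t 6.25 pos [ 0.5786 -0.211   0.1596] xang 89.5 z [ 0.001 -0.    -1.   ] w 0.0135 F [ 0.2  0.3 -1.6] tq [ 0.04 -0.01 -0.04] g 58.5 j [ 0.57  0.52 -0.38  1.42  0.2   1.24  0.17]
shift mm [ 1.  -0.6  1.6]
rz rad -0.0
```

```bash
python3 -m creep '[{"grip":0,"dx":0,"dy":0,"dz":1.5,"rx":0,"ry":0,"rz":0},{"grip":0,"dx":0,"dy":0,"dz":1.5,"rx":0,"ry":0,"rz":0},{"grip":0,"dx":0,"dy":0,"dz":0,"rx":0,"ry":0,"rz":0.1},{"grip":0,"dx":0,"dy":0,"dz":0,"rx":0,"ry":0,"rz":0.1},{"grip":0,"dx":0,"dy":0,"dz":0,"rx":0,"ry":0,"rz":0.1}]' && python3 -m creep '[{"grip":0,"dx":0,"dy":0,"dz":0,"rx":0,"ry":0,"rz":0.1},{"grip":0,"dx":0,"dy":0,"dz":0,"rx":0,"ry":0,"rz":0.1},{"grip":0,"dx":0,"dy":0,"dz":0,"rx":0,"ry":0,"rz":0.1},{"grip":0,"dx":0,"dy":0,"dz":0,"rx":0,"ry":0,"rz":0.1},{"grip":0,"dx":0,"dy":0,"dz":0,"rx":0,"ry":0,"rz":0.1}]'
cat > ptr.py <<'E'
from h import *
def ptr(f):
    for n in('scene','top'):
        d=snap(n,f+n);h=cv2.cvtColor(d['image'],cv2.COLOR_RGB2HSV)
        vv,uu=np.mgrid[:420,:560]
        o,_=ray(d,0,0);f_=foc(d)
        r=np.stack([(uu-d['cx'])/f_,(vv-d['cy'])/f_,np.ones_like(uu,float)],-1)@d['R']
        X=o+r*((.099-o[2])/r[...,2])[...,None]
        rad=np.hypot(X[...,0]-.578,X[...,1]+.210)
        k=((h[...,0]<6)|(h[...,0]>174))&(h[...,1]>130)&(h[...,2]>60)&(rad<.065)&(rad>.035)
        if k.sum(): 
            c=X[k].mean(0);print(n,k.sum(),c.round(4),'joint',-np.arctan2(-(-c[0]+.578)*-1,-(c[1]+.210)).round(3))
        else: print(n,'no red')
E
python3 - <<'E'
from ptr import *
go(.578,-.210,.158,89.5);ptr('p1')
E
```

```text
t: 6.75
tool_pos: [0.5792, -0.2124, 0.1581]
ee_rot: [0.002, 0.809, 0.588, 0.0]
contact_force: [-0.9, -0.8, 3.5]
width: 0.0132
grasp_force: 59.2
t: 7.25
tool_pos: [0.5784, -0.2104, 0.1581]
ee_rot: [0.0, 0.929, 0.37, 0.0]
contact_force: [-2.5, 1.8, 5.1]
width: 0.013
grasp_force: 59.4
t 7.25 pos [ 0.5784 -0.2104  0.1581] xang 43.5 z [ 0.001 -0.    -1.   ] w 0.013 F [-2.5  1.8  5.1] tq [0.14 0.66 0.22] g 59.4 j [ 0.46  0.5  -0.21  1.43  0.11  1.22 -0.57]
shift mm [ 0.  -0.6  0.1]
rz rad -0.803
scene no red
top 17 [ 0.5605 -0.2549  0.099 ] joint -0.372
```

The pointer followed to about 0.37 rad, so key A is the slotted one. I'll turn it about 0.5 rad more.

```bash
python3 -m creep '[{"grip":0,"dx":0,"dy":0,"dz":0,"rx":0,"ry":0,"rz":0.1},{"grip":0,"dx":0,"dy":0,"dz":0,"rx":0,"ry":0,"rz":0.1},{"grip":0,"dx":0,"dy":0,"dz":0,"rx":0,"ry":0,"rz":0.1},{"grip":0,"dx":0,"dy":0,"dz":0,"rx":0,"ry":0,"rz":0.1},{"grip":0,"dx":0,"dy":0,"dz":0,"rx":0,"ry":0,"rz":0.1}]'
python3 - <<'E'
from ptr import *
go(.578,-.210,.158,89.5);ptr('p2')
E
```

```text
t: 7.85
tool_pos: [0.5789, -0.2101, 0.1581]
ee_rot: [-0.0, 0.992, 0.129, 0.001]
contact_force: [-1.6, 0.5, 5.0]
width: 0.0135
grasp_force: 59.4
t 7.85 pos [ 0.5789 -0.2101  0.1581] xang 14.9 z [ 0.002  0.    -1.   ] w 0.0135 F [-1.6  0.5  5. ] tq [0.23 0.53 0.14] g 59.4 j [ 0.39  0.49 -0.11  1.43  0.05  1.22 -1.03]
shift mm [-0.9 -0.3  0.1]
rz rad -1.303
scene 5 [ 0.5424 -0.2392  0.099 ] joint -0.884
top 18 [ 0.5418 -0.2416  0.099 ] joint -0.853
```

The pointer is at about 0.86, the middle of the arc. Now I'll release and retreat.

```bash
python3 -m creep '[{"grip":0.3,"dx":0,"dy":0,"dz":0,"rx":0,"ry":0,"rz":0},{"grip":0.5,"dx":0,"dy":0,"dz":0,"rx":0,"ry":0,"rz":0},{"grip":1,"dx":0,"dy":0,"dz":0,"rx":0,"ry":0,"rz":0},{"grip":1,"dx":0,"dy":0,"dz":0,"rx":0,"ry":0,"rz":0},{"grip":1,"dx":0,"dy":0,"dz":0,"rx":0,"ry":0,"rz":0}]' && python3 -m creep '[{"grip":1,"dx":0,"dy":0,"dz":-10,"rx":0,"ry":0,"rz":0},{"grip":1,"dx":0,"dy":0,"dz":-25,"rx":0,"ry":0,"rz":0},{"grip":1,"dx":0,"dy":0,"dz":-30,"rx":0,"ry":0,"rz":0},{"grip":1,"dx":0,"dy":0,"dz":-30,"rx":0,"ry":0,"rz":0},{"grip":1,"dx":0,"dy":0,"dz":-25,"rx":0,"ry":0,"rz":0}]' && python3 -m creep '[{"grip":1,"dx":0,"dy":40,"dz":0,"rx":0,"ry":0,"rz":0},{"grip":1,"dx":0,"dy":45,"dz":0,"rx":0,"ry":0,"rz":0},{"grip":1,"dx":0,"dy":45,"dz":0,"rx":0,"ry":0,"rz":0},{"grip":1,"dx":0,"dy":45,"dz":0,"rx":0,"ry":0,"rz":0},{"grip":1,"dx":0,"dy":0,"dz":0,"rx":0,"ry":0,"rz":0}]'
python3 - <<'E'
from ptr import *
go(.578,-.210,.158);ptr('p3')
a=load('p3top')['image'][150:300,150:430,::-1];b=load('p3scene')['image'][110:340,180:430,::-1]
cv2.imwrite('pics/p3.png',np.hstack([cv2.resize(a,(400,214))if 0 else cv2.resize(a[:,60:210],(400,400)),cv2.resize(b,(400,400))]))
d=load('p3scene');P=cloud(d);h=cv2.cvtColor(d['image'],cv2.COLOR_RGB2HSV)
m=(d['depth']>0)&(np.hypot(P[...,0]-.578,P[...,1]+.21)<.05)
k=m&(h[...,0]>105)&(h[...,0]<130)&(h[...,1]>150);print('blue z',np.percentile(P[k][:,2],[3,97]))
k=m&(h[...,0]>15)&(h[...,0]<32)&(h[...,1]>120)&(P[...,2]>.1);print('brass z',np.percentile(P[k][:,2],[2,50,98]))
q=P[k];t=q[q[:,2]>.138];A=np.c_[t[:,:2]-[.578,-.21],np.ones(len(t))];print(len(t),np.linalg.lstsq(A,t[:,2],rcond=None)[0])
E
```

```text
t: 8.45
tool_pos: [0.5783, -0.2111, 0.1561]
ee_rot: [-0.0, 0.991, 0.13, -0.0]
contact_force: [1.1, -1.0, 0.5]
width: 0.0821
grasp_force: 0.0
t: 8.95
tool_pos: [0.5789, -0.2111, 0.2792]
ee_rot: [0.001, 0.991, 0.131, 0.001]
contact_force: [0.5, 0.6, -1.2]
width: 0.0853
grasp_force: 0.0
t: 9.45
tool_pos: [0.6216, -0.3886, 0.2715]
ee_rot: [0.002, 0.992, 0.126, -0.003]
contact_force: [-0.3, 0.3, -1.8]
width: 0.0853
grasp_force: 0.0
t 9.45 pos [ 0.6216 -0.3886  0.2715] xang 14.4 z [-0.006 -0.004 -1.   ] w 0.0853 F [-0.3  0.3 -1.8] tq [0.   0.02 0.  ] g 0.0 j [ 0.55  0.74 -0.05  0.75  0.04  1.66 -0.8 ]
shift mm [   3.1 -184.1  113. ]
scene 7 [ 0.5427 -0.2401  0.099 ] joint -0.865
top 19 [ 0.542  -0.2417  0.099 ] joint -0.85
blue z [0.1569771  0.20294077]
brass z [0.11265015 0.14078051 0.15122384]
403 [ 0.07917662 -0.06109027  0.14624069]
```

View pics/p3.png

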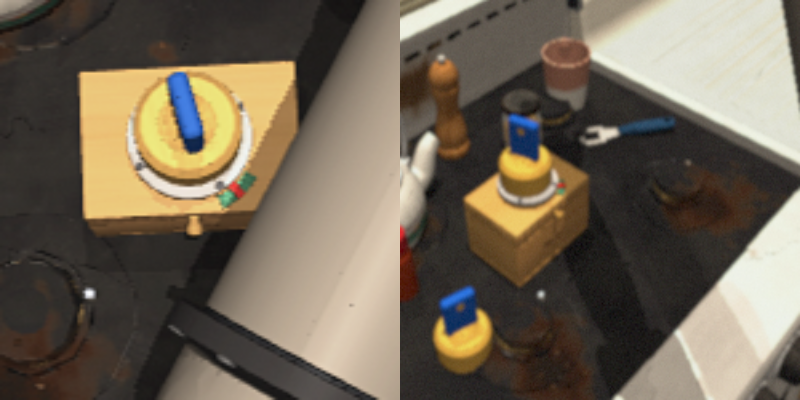

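The key sits over the plate with the red pointer inside the green arc, at (235,188) in the left half. Next is a flatness check against key B, which stands on the cooktop, using the top depth image.

Run:
```python
from h import *
d=load('p3top');P=cloud(d);h=cv2.cvtColor(d['image'],cv2.COLOR_RGB2HSV)
for c,z0 in(((.578,-.21),.107),((.5115,-.0245),0)):
    m=(d['depth']>0)&(np.hypot(P[...,0]-c[0],P[...,1]-c[1])<.033)&(abs(P[...,2]-z0-.038)<.009)&(h[...,0]>15)&(h[...,0]<32)
    t=P[m];A=np.c_[t[:,:2]-c,np.ones(len(t))];print(len(t),np.linalg.lstsq(A,t[:,2]-z0,rcond=None)[0])
    b=P[(d['depth']>0)&(np.hypot(P[...,0]-c[0],P[...,1]-c[1])<.04)&(h[...,0]>105)&(h[...,0]<130)&(h[...,1]>150)]
    t=b[b[:,2]>z0+.085];print(t.mean(0),np.percentile(t[:,2],97)-z0)
```

```text
850 [0.03060668 0.00721664 0.03756927]
[ 0.5779315  -0.21012912  0.20012503] 0.0961655338031197
681 [0.01132281 0.01540564 0.03738498]
[ 0.51130071 -0.02623842  0.09280881] 0.09664426629230992
```

```bash
python3 -c "
from bench import *
print(close_job())"
```

```text
the job is handed in; nothing more can be done
None
```

The job is handed in: the right-hand key (`key_a`) turned the lock first time, the pointer measures about 0.86 rad (inside the green arc), that key is left sitting flat on the lock, and the other key, never touched, stands upright on the cooktop.

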